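Slide the tall pump unit home in its dock and lock it

TASK

Push the tall pump unit low down near its base, so that it slides along the bench without tipping and without being lifted, until it stands squarely and fully home in its docking frame against the rear stop. Then push the frame's locking lever all the way over, away from the robot. Leave the bottle, the jar and the wrench where they are.

Things in the scene. Friction and masses are not known exactly. Their poses are not given: they have to be found in the camera images.
- pump: Tall heavy unit (about 1.8 kg) loose on the bench: white housing 90 deep (x), 120 wide (y), 250 high; black display on the upper front. A grey drip tray, 120 wide and 30 high, sticks out 60 at its foot towards the robot (-x). Pushed higher than about 60 above the bench it tips. Origin: underside, below the housing's centre; x from tray to back, z up. Back at x = +45, tray front at x = -105.
- tray_front (a point): Centre of the drip tray's flat front face on the pump unit, the place to push: 15 above the bench. The housing's front stands 60 behind this face. Moves with the unit, same axes as the unit. Sliding takes roughly 7 to 16 N (friction about 0.6).
- dock: Aluminium frame fixed to the bench, open towards the robot, no floor: two side rails, 130 apart inside, and a rear stop, all 30 high, 14 thick. The rails flare outwards from x = -5 to a mouth 160 wide at x = -55. Origin: on the bench, where the pump unit's origin lies when fully home; x points into the frame (push direction), z up. At home the unit's tray stands out of the mouth.
- dock_stop (a point): Centre of the rear stop's face, 15 above the bench, at dock x = +45; the back of the unit touches it when home. Same axes as the dock. On the dock's right (-y) side a 4 thick steel plate carries the locking lever.
- lock_lever (a joint): Angle of the locking lever (rad): near 0 it leans towards the robot (the dock's -x), 1.0 is its stop, leaning away from the robot (+x). It swings about the dock's y axis, takes about 1 N at the knob and stays where it is left.
- lock_lever_tip (a point): Centre of the black ball knob (26 diameter) on the locking lever, a steel rod 10 thick, 80 long. Pivot at dock x = -80, y = -165, 26 above the bench, in a grey block 70 (x) by 50 (y), top 29 above the bench. The knob swings from 38 in front of the pivot to 38 behind it; its centre is 96 above the bench at both ends, 106 midway.
- solvent_bottle: Bystander: amber glass bottle, 70 diameter, 160 high, left of the dock. Origin at the centre of its underside. Leave alone.
- vial_jar: Bystander: small glass jar, 52 diameter, 70 high, left of the pump unit. Origin at the centre of its underside. Leave alone.
- wrench: Bystander: steel wrench lying flat to the right of the pump unit, along its own x. Origin at its underside's centre. Leave alone.
Mind the look-alikes: they are no part of the job. Leave any blue look-alike of the pump alone.

How it is judged:
By the outcome, as a careful person would: the job done as asked, in the order asked, and still so for the second after the job is handed in, with the robot touching nothing.
It also fails if it takes over 61 s, if anything falls off the work surface, if the arm or the gripper's body presses on something with over 40 N, if the wrist force passes 120 N, or if a joint passes its speed limit or range.

ROBOT

A 6-joint arm with a two-finger parallel gripper is mounted at the origin on the work surface. World frame = base frame: x ahead of the robot, y to its left, z up, the work surface at z = 0. Lengths are in m, angles in degrees, forces in N, time in s.
With the tool pointing down it reaches from about 0.325 to 0.9 m from the base axis. Payload 6.1 kg.
Tool frame: the origin (TCP) lies between the finger pads; the fingertips stand 14 mm ahead of it and the grasp point (between the pads) lies 5 mm behind it (bot.tip_extent is the distance from the TCP to the fingertips, in m); z points along the fingers, y is the direction in which the jaws open and shut (so a half turn about z gives the same grasp; the last joint's range is limited). The gripper opens to 87 mm and grips with 3 to 60 N. Pads are 19 mm wide; open, the fingers measure 117 mm over their backs; the gripper's body (75 mm by 190 mm) begins 51 mm behind the grasp point.
Start: joints at [68.864, 12.628, 87.462, -0, 79.91, -7.225], TCP at [0.15, 0.607, 0.216] pointing down, gripper open.
Joint ranges: [-170.65, 170.65], [-52.31, 119.04], [5.05, 147.46], [-71.25, 251.25], [11.57, 151.72], [-153.62, 153.62]. Speed limits (degrees/s): [147.25, 147.25, 172.46, 180, 180, 180].

INTERFACE

Orientations are given as a 3x3 rotation matrix whose columns are the frame's x, y, z axes.
In Python, from cell import bot gives the robot as it stands.
- The arm moves only by the tool carry_out, never from a script. Its arguments are lists of equal length, an entry for each row: "rot": the turn, a rotation vector about the tool's x, y, z in degrees, a list of three; "linear": the shift along the tool's x, y, z in m, a list of three; "jaw": the opening, from 0 (shut) to 1 (fully open). A call has 1 to 12 rows; each row is the pose to reach, as a shift and turn from the pose commanded when the call began, along the tool's axes at that moment; what a row does not reach only later rows make up. A row lasts 1/8 s, in which the tool goes at most 62.5 mm and 10.7 degrees, less where a joint would pass 70% of its speed; a pose out of reach is approached as far as the arm can. A call with a gripper value outside its range is refused whole. The fingers move at their own pace and stop on an object; "grip_force" is the grip in N (left out, the last holds). Time passes only in rows, so rows that repeat a pose let the fingers close. It gives the time, the measured TCP pose, the force and the opening at its end, in the units of the state.
- bot.get_state(): the state, without advancing time (a new reading comes with each control period).
- bot.camera(name): name is "scene" or "side" or "wrist"; returns the picture (384x512x3 uint8, red, green, blue); there is no depth.
- bot.camera_info(name): a dict with "mtx" (3x3 intrinsics, pixels), "R" (3x3) and "t" (3): a world point X has camera coordinates R X + t. Camera axes: x right, y down, z forward; pixel columns grow to the right and rows downward; lengths in m; the calibration is good to about 2 mm. A picture is of the moment at which its call begins: read the wrist's pose just before it. camera_info takes no time and is no camera call; for the wrist camera it gives the pose at the moment of the call.
- bot.close_job(): hands the job in, once; it reports no verdict.
The state is a dict: "clock": time; "joints": joint angles; "qd": joint speeds; "tau": joint torques, N m; "eef_pos": TCP position; "orientation": TCP orientation; "contact_force": force on the tool from outside, world axes, zero at the start; "wrist_torque": the same for the moment, N m; "finger_gap": opening from 0.0 (shut) to 1.0 (fully open).
Only numpy, scipy, OpenCV 4.12 (cv2) and the standard library are available. Lean on these libraries where they do the work, as an engineer would, in place of code of your own. Each camera call takes 0.05 s, during which the arm holds its last target. There are 200 camera calls.

## Working session

There is one attempt and no reset: what is moved stays moved. The work goes in short steps, Python scripts to look and compute and a tool call to move; the robot and the scene stay as the last step left them, time stands still between calls to the robot, and variables do not carry over. Pictures are saved under pics/ and viewed, about 8 in all and at most 12, crops included, and the job is handed in when it is done.

Besides the shell and the picture viewer there is one more tool, called after "Call:" as name(argument=value, ...) on one line, values as JSON. carry_out: Moves the arm, as the interface text tells. Its arguments: {"type":"object","properties":{"rot":{"type":"array"},"linear":{"type":"array"},"jaw":{"type":"array"},"grip_force":{"type":"number"}},"required":["rot","linear","jaw"]}

```bash
mkdir -p pics; ls; python3 - <<'E'
from cell import bot
import cv2,numpy as np
for n in("scene","side"):
    im=bot.camera(n); cv2.imwrite(f"pics/{n}0.png",im[:,:,::-1])
    c=bot.camera_info(n); print(n,np.round(c["mtx"],1).tolist(),np.round(c["R"],3).tolist(),np.round(c["t"],3), -c["R"].T@c["t"])
s=bot.get_state(); print(s["clock"],s["eef_pos"],np.round(s["orientation"],3),s["finger_gap"])
E
```

```text
pics
scene [[422.8, 0.0, 258.1], [0.0, 422.8, 190.3], [0.0, 0.0, 1.0]] [[0.029, 1.0, 0.007], [0.736, -0.017, -0.677], [-0.676, 0.025, -0.736]] [-0.019 -0.349  1.504] [ 1.27507368 -0.02415725  0.87124765]
side [[428.9, 0.0, 251.1], [0.0, 428.9, 188.8], [0.0, 0.0, 1.0]] [[-0.998, -0.068, -0.018], [-0.035, 0.708, -0.705], [0.061, -0.703, -0.709]] [0.579 0.094 1.096] [0.51410367 0.74285748 0.85374552]
0.1 [0.15006438 0.60613523 0.2145443 ] [[-0.971  0.24  -0.001]
 [ 0.24   0.971 -0.002]
 [ 0.    -0.002 -1.   ]] 0.9990647025014473
```

View pics/scene0.png

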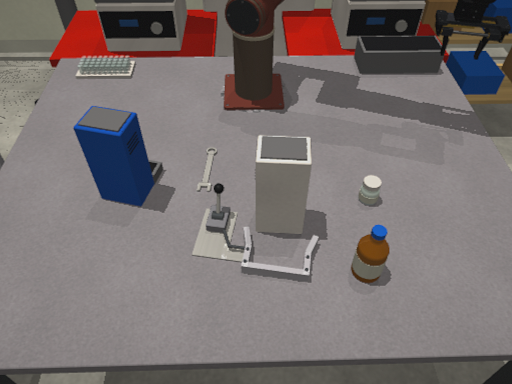

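View pics/side0.png

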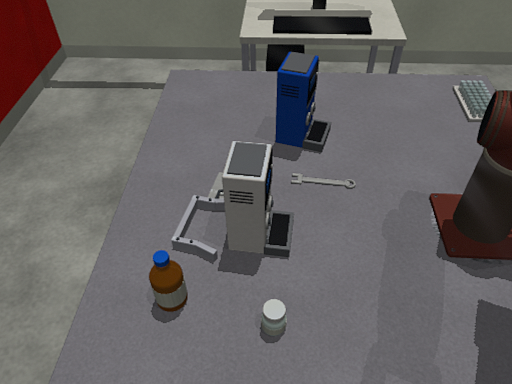

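Scene view: white pump (282,185), blue look-alike (118,155), dock (280,255), lever knob (219,188), bottle (370,255), jar (371,190), wrench (208,170). Side view: white pump (248,200), tray (280,232), blue look-alike (298,100). By the description, the white unit is the one to push. I'll check it in a close crop.

```bash
python3 - <<'E'
import cv2,numpy as np
a=cv2.imread("pics/scene0.png")[130:285,185:330]; b=cv2.imread("pics/side0.png")[135:265,165:305]
a=cv2.resize(a,None,fx=5,fy=3.8,interpolation=cv2.INTER_CUBIC)
a=cv2.resize(cv2.imread("pics/scene0.png")[130:285,185:330],None,fx=3.8,fy=3.8,interpolation=cv2.INTER_CUBIC)
b=cv2.resize(b,None,fx=4.5,fy=4.5,interpolation=cv2.INTER_CUBIC)
cv2.imwrite("pics/ca.png",a);cv2.imwrite("pics/cb.png",b)
E
```

```text
(no output)
```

View pics/ca.png

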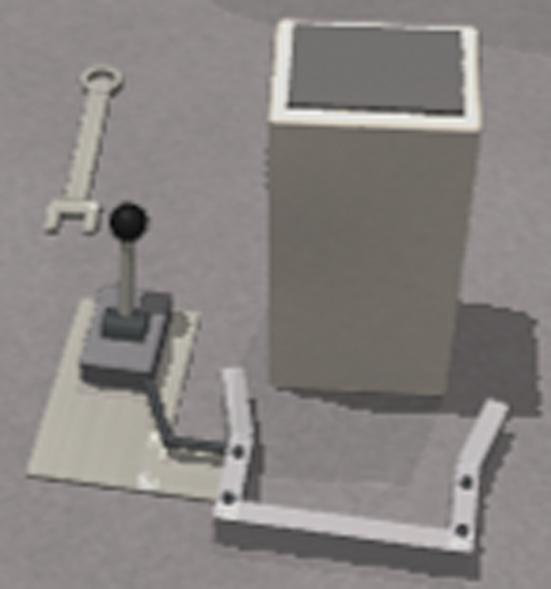

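View pics/cb.png

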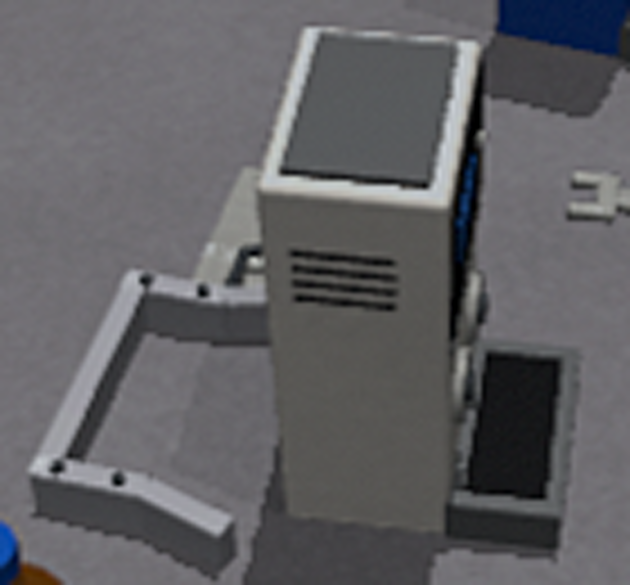

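The crops show the white unit with its grey tray towards the robot and the dock behind it. The lever stands on the plate at the dock's -y side. Next I cast rays through the corners.

```bash
cat >h.py <<'E'
from cell import bot
import numpy as np, cv2
def ray(n,u,v,z,c=None):
    c=c or bot.camera_info(n); o=-c["R"].T@c["t"]
    d=c["R"].T@np.linalg.inv(c["mtx"])@np.array([u,v,1.]); return o+d*(z-o[2])/d[2]
def tri(a,b):
    A=[];B=[]
    for n,u,v in(a,b):
        c=bot.camera_info(n);P=c["mtx"]@np.c_[c["R"],c["t"]];A.append(P)
    X=cv2.triangulatePoints(A[0],A[1],np.array(a[1:],float),np.array(b[1:],float))[:,0];return X[:3]/X[3]
E
python3 - <<'E'
from h import *
S=lambda x,y:("scene",(x+.5)/3.8-.5+185,(y+.5)/3.8-.5+130)
D=lambda x,y:("side",(x+.5)/4.5-.5+165,(y+.5)/4.5-.5+135)
for l,p,z in [("top back-y",S(270,128),.25),("top back+y",S(480,130),.25),("top front+y",S(477,28),.25),("top front-y",S(278,20),.25),("bot back-y",S(270,388),0),("bot back+y",S(443,395),0),
 ("stop outer -y",S(215,515),.03),("stop outer+y",S(470,551),.03),("mouth-y out",S(222,368),.03),("mouth -y in",S(244,368),.03),("mouth+y in",S(487,402),.03),("mouth+y out",S(508,408),.03),
 ("d top back+y",D(262,188),.25),("d top front+y",D(448,205),.25),("d top front-y",D(483,42),.25),("d top back-y",D(305,28),.25),("d bot back+y",D(290,515),0),("d tray bot front+y",D(556,552),0),("d tray top +y",D(560,512),.03),("d tray top -y",D(580,350),.03),
 ("d stop outer+y",D(32,470),.03),("d stop outer-y",D(135,272),.03),("d mouth+y in",D(235,522),.03),("d mouth+y out",D(215,548),.03),
 ("knob",S(128,221),.098),("block near-left",S(82,368),.029),("block nr",S(155,378),.029)]:
    print(l,np.round(ray(*p,z),3))
E
```

```text
top back-y [ 0.627 -0.006  0.25 ]
top back+y [0.631 0.111 0.25 ]
top front+y [0.543 0.119 0.25 ]
top front-y [0.534 0.001 0.25 ]
bot back-y [ 0.619 -0.005  0.   ]
bot back+y [0.628 0.111 0.   ]
stop outer -y [ 0.738 -0.042  0.03 ]
stop outer+y [0.767 0.112 0.03 ]
mouth-y out [ 0.624 -0.037  0.03 ]
mouth -y in [ 0.625 -0.022  0.03 ]
mouth+y in [0.656 0.135 0.03 ]
mouth+y out [0.661 0.148 0.03 ]
d top back+y [0.626 0.112 0.25 ]
d top front+y [0.541 0.119 0.25 ]
d top front-y [0.529 0.003 0.25 ]
d top back-y [ 0.618 -0.004  0.25 ]
d bot back+y [0.627 0.109 0.   ]
d tray bot front+y [0.482 0.125 0.   ]
d tray top +y [0.481 0.121 0.03 ]
d tray top -y [0.47  0.006 0.03 ]
d stop outer+y [0.766 0.109 0.03 ]
d stop outer-y [ 0.734 -0.042  0.03 ]
d mouth+y in [0.652 0.137 0.03 ]
d mouth+y out [0.66  0.154 0.03 ]
knob [ 0.554 -0.097  0.098]
block near-left [ 0.621 -0.129  0.029]
block nr [ 0.631 -0.081  0.029]
```

Dock: origin about (0.694, 0.046), yaw -11.1°. The mouth comes out at 160 wide and both views agree. Pump: origin about (0.581, 0.057), yaw about -5°, so 113 mm to slide. I'll check the bystanders, then move.

```bash
python3 - <<'E'
from h import *
print("jar top",tri(("scene",372,183),("side",274,308)),"bottle cap",tri(("scene",378.5,231),("side",161,257)))
print("wrench ends",ray("scene",212,151,0),ray("scene",204,187,0))
s=bot.get_state();R=s["orientation"];p=s["eef_pos"]
print(np.array(R).T@(np.array([.415,.072,.216])-p), s["contact_force"])
E
```

```text
jar top [0.51387181 0.30254565 0.06676403] bottle cap [0.74027231 0.25145014 0.15573517]
wrench ends [ 0.3083729  -0.13076344  0.        ] [ 4.58641376e-01 -1.46549501e-01 -1.11022302e-16]
[-0.38558172 -0.45477424 -0.0007575 ] [-0.49296246 -0.52924394 -0.45700302]
```

Call:
carry_out(rot=[[0, 0, 0], [0, 0, -1], [0, 0, -2], [0, 0, -3], [0, 0, -4], [0, 0, -5], [0, 0, -6], [0, 0, -7], [0, 0, -8], [0, 0, -9], [0, 0, -9], [0, 0, -9]], linear=[[-0.015, -0.018, 0], [-0.046, -0.055, 0], [-0.085, -0.1, 0], [-0.123, -0.146, 0], [-0.162, -0.191, 0], [-0.2, -0.237, 0], [-0.239, -0.282, 0], [-0.277, -0.328, 0], [-0.316, -0.373, 0], [-0.35, -0.414, 0], [-0.374, -0.441, 0], [-0.385, -0.455, 0]], jaw=[1, 1, 1, 1, 1, 1, 1, 1, 1, 1, 1, 1])

```text
clock: 1.6
eef_pos: [0.415, 0.0706, 0.2152]
orientation: [[-0.996, 0.088, -0.0], [0.088, 0.996, -0.0], [0.0, -0.0, -1.0]]
contact_force: [0.2, -0.2, 0.3]
finger_gap: 0.999
```

Call:
carry_out(rot=[[0, 0, 0], [0, 0, 0], [0, 0, 0], [0, 0, 0], [0, 0, 0], [0, 0, 0], [0, 0, 0]], linear=[[0, 0, 0.03], [0, 0, 0.08], [0, 0, 0.13], [0, 0, 0.17], [0, 0, 0.194], [-0.02, 0, 0.194], [-0.03, 0, 0.194]], jaw=[1, 1, 1, 1, 1, 1, 1])

```text
clock: 2.48
eef_pos: [0.4449, 0.0698, 0.0212]
orientation: [[-0.996, 0.086, -0.0], [0.086, 0.996, -0.0], [0.0, -0.0, -1.0]]
contact_force: [0.2, -0.2, 0.0]
finger_gap: 1.0
```

```bash
python3 - <<'E'
from h import *
print(bot.get_state()["eef_pos"],bot.get_state()["clock"])
a=bot.camera("side")[135:275,170:370];b=bot.camera("wrist")
cv2.imwrite("pics/s1.png",cv2.resize(a,None,fx=2.6,fy=2.6,interpolation=2)[:,:,::-1])
w=cv2.resize(b,(400,300)); s=cv2.resize(a,(400,280)); cv2.imwrite("pics/c1.png",np.vstack([w,s])[:,:,::-1])
E
```

```text
[0.44489101 0.06977946 0.02121207] 2.475
```

View pics/c1.png

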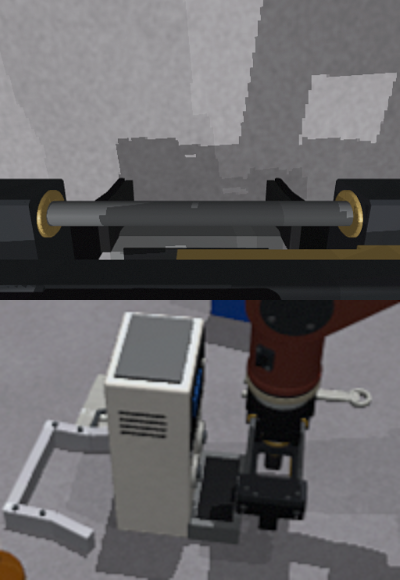

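Call:
carry_out(rot=[[0, 0, 0], [0, 0, 0], [0, 0, 0], [0, 0, 0], [0, 0, 0.5], [0, 0, 1], [0, 0, 1.5], [0, 0, 2], [0, 0, 2.5], [0, 0, 3], [0, 0, 3]], linear=[[-0.01, 0, 0], [-0.017, 0, 0], [-0.022, 0, 0], [-0.028, 0.001, 0], [-0.034, 0.001, 0], [-0.04, 0.0015, 0], [-0.046, 0.002, 0], [-0.052, 0.0025, 0], [-0.058, 0.003, 0], [-0.062, 0.0035, 0], [-0.062, 0.0035, 0]], jaw=[1, 1, 1, 1, 1, 1, 1, 1, 1, 1, 1])

```text
clock: 3.95
eef_pos: [0.5016, 0.0689, 0.0201]
orientation: [[-0.99, 0.137, -0.011], [0.137, 0.991, 0.001], [0.011, -0.001, -1.0]]
contact_force: [-14.0, 2.0, 9.2]
finger_gap: 1.0
```

```bash
python3 - <<'E'
from h import *
s=bot.get_state();print(s["eef_pos"],s["contact_force"],s["wrist_torque"])
b=bot.camera("scene")[125:285,180:380];a=bot.camera("side")[135:275,160:335]
cv2.imwrite("pics/c2.png",np.vstack([cv2.resize(a,(400,320)),cv2.resize(b,(400,280+40))])[:600,:,::-1])
cv2.imwrite("pics/c2.png",np.hstack([cv2.resize(a,(400,320),interpolation=2),cv2.resize(b,(400,320),interpolation=2)])[:,:,::-1])
E
```

```text
[0.50162699 0.06887929 0.02014689] [-14.03454907   1.96317049   9.16106011] [0.47396911 2.38597863 0.05250585]
```

View pics/c2.png

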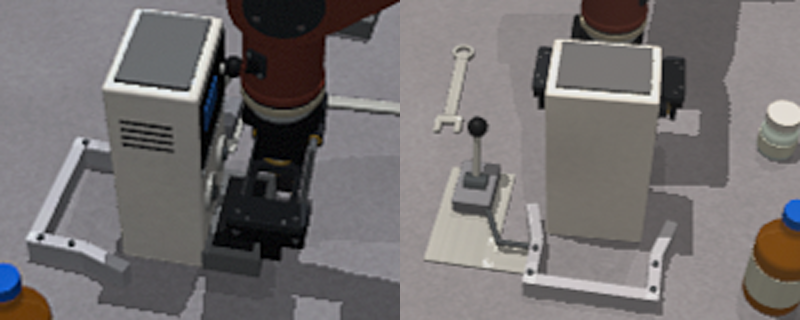

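```bash
python3 - <<'E'
from h import *
S=lambda x,y:("scene",x/2+180-.25,y/2+125-.25)
D=lambda x,y:("side",x*175/400+160-.3,y*140/320+135-.3)
for l,p in [("b-y",S(147,97)),("b+y",S(260,103)),("f+y",S(261,45)),("f-y",S(155,40)),("D b+y",D(104,88)),("D f+y",D(210,103)),("D f-y",D(224,17)),("D b-y",D(136,10))]: print(l,ray(*p,.25))
E
```

```text
b-y [ 0.6561487  -0.01173105  0.25      ]
b+y [0.66743147 0.10452386 0.25      ]
f+y [0.57805621 0.11565319 0.25      ]
f-y [ 0.56729682 -0.00096934  0.25      ]
D b+y [0.66364449 0.10401964 0.25      ]
D f+y [0.5666275  0.11877742 0.25      ]
D f-y [ 0.56111748 -0.00220312  0.25      ]
D b-y [ 0.6482232  -0.00911754  0.25      ]
```

Call:
carry_out(rot=[[0, 0, 0.5], [0, 0, 1], [0, 0, 1.5], [0, 0, 2], [0, 0, 2.5], [0, 0, 3], [0, 0, 3], [0, 0, 3], [0, 0, 3], [0, 0, 3]], linear=[[-0.006, 0.001, 0], [-0.012, 0.002, 0], [-0.018, 0.003, 0], [-0.024, 0.004, 0], [-0.03, 0.005, 0], [-0.036, 0.006, 0], [-0.042, 0.007, 0], [-0.048, 0.008, 0], [-0.052, 0.008, 0], [-0.052, 0.008, 0]], jaw=[1, 1, 1, 1, 1, 1, 1, 1, 1, 1])

```text
clock: 5.3
eef_pos: [0.555, 0.0695, 0.0191]
orientation: [[-0.982, 0.189, -0.009], [0.189, 0.982, 0.001], [0.009, -0.001, -1.0]]
contact_force: [-6.2, 2.2, -1.9]
finger_gap: 1.001
```

```bash
python3 - <<'E'
from h import *
s=bot.get_state();print(s["eef_pos"],s["contact_force"],s["wrist_torque"])
b=bot.camera("scene")[125:285,180:340];a=bot.camera("side")[135:275,160:300]
cv2.imwrite("pics/c3.png",np.hstack([cv2.resize(a,(400,400),interpolation=2),cv2.resize(b,(400,400),interpolation=2)])[:,:,::-1])
E
```

```text
[0.55501376 0.06949885 0.01912488] [-6.22525264  2.19398709 -1.85016072] [0.31715493 1.18557902 0.03311212]
```

View pics/c3.png

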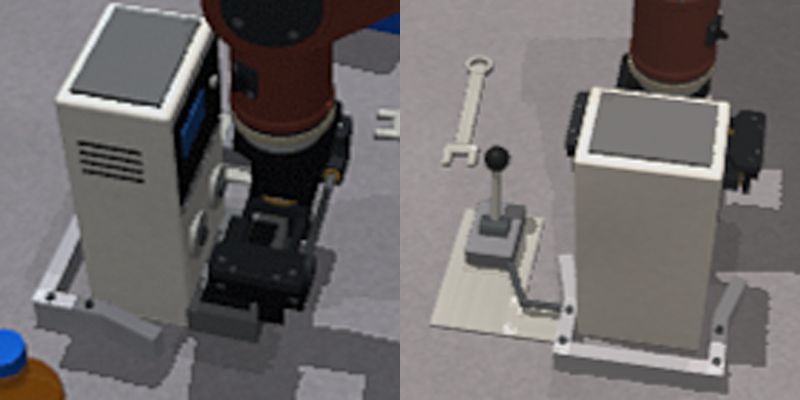

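Call:
carry_out(rot=[[0, 0, 0], [0, 0, 0], [0, 0, 0], [0, 0, 0], [0, 0, 0], [0, 0, 0], [0, 0, 0]], linear=[[-0.005, 0.001, 0], [-0.01, 0.002, 0], [-0.015, 0.003, 0], [-0.02, 0.004, 0], [-0.024, 0.004, 0], [-0.027, 0.004, 0], [-0.027, 0.004, 0]], jaw=[1, 1, 1, 1, 1, 1, 1])

```text
clock: 6.28
eef_pos: [0.5816, 0.0682, 0.019]
orientation: [[-0.982, 0.189, -0.011], [0.189, 0.982, 0.001], [0.01, -0.001, -1.0]]
contact_force: [-9.3, 2.4, 0.8]
finger_gap: 0.996
```

Close to the expected home position. I continue in small steps until the force rises sharply at the stop.

Call:
carry_out(rot=[[0, 0, 0], [0, 0, 0], [0, 0, 0], [0, 0, 0]], linear=[[-0.002, 0, 0], [-0.004, 0, 0], [-0.005, 0, 0], [-0.005, 0, 0]], jaw=[1, 1, 1, 1])

```text
clock: 6.78
eef_pos: [0.5831, 0.0679, 0.0188]
orientation: [[-0.982, 0.189, -0.018], [0.189, 0.982, 0.001], [0.018, -0.002, -1.0]]
contact_force: [-21.2, 2.0, 10.6]
finger_gap: 0.998
```

Call:
carry_out(rot=[[0, 0, 0], [0, 0, 0], [0, 0, 0]], linear=[[-0.0015, 0, 0], [-0.003, 0, 0], [-0.003, 0, 0]], jaw=[1, 1, 1])

```text
clock: 7.15
eef_pos: [0.5833, 0.0679, 0.0186]
orientation: [[-0.982, 0.189, -0.024], [0.189, 0.982, 0.002], [0.024, -0.003, -1.0]]
contact_force: [-29.8, 3.8, 18.6]
finger_gap: 0.998
```

```bash
python3 - <<'E'
from h import *
s=bot.get_state();print(s["eef_pos"],s["contact_force"],s["wrist_torque"])
b=bot.camera("scene")[125:285,180:340];a=bot.camera("side")[135:275,160:300]
cv2.imwrite("pics/c4.png",np.hstack([cv2.resize(a,(400,400),interpolation=2),cv2.resize(b,(400,400),interpolation=2)])[:,:,::-1])
E
```

```text
[0.5832857  0.06788765 0.01864659] [-29.76984517   3.7756044   18.55701615] [ 0.74452103  5.34256635 -0.11789706]
```

View pics/c4.png

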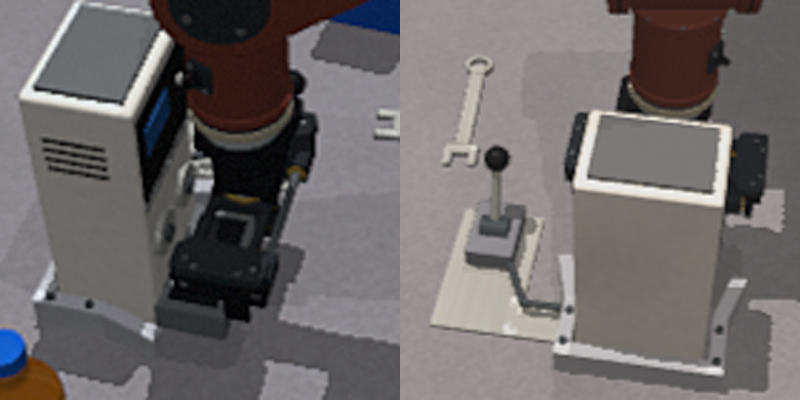

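The unit is home: the TCP stayed put while force rose to 30 N, and the picture shows the housing flush against the stop between the rails. I now back off and go up.

Call:
carry_out(rot=[[0, 0, 0], [0, 0, 0], [0, 0, 0], [0, 0, 0], [0, 0, 0], [0, 0, 0], [0, 0, 0], [0, 0, 0], [0, 0, 0], [0, 0, 0]], linear=[[0.005, 0, 0], [0.01, 0, 0], [0.02, 0, 0], [0.04, 0, 0], [0.06, 0, 0], [0.07, 0, -0.02], [0.075, 0, -0.06], [0.075, 0, -0.11], [0.075, 0, -0.15], [0.075, 0, -0.16]], jaw=[1, 1, 1, 1, 1, 1, 1, 1, 1, 1])

```text
clock: 8.5
eef_pos: [0.5229, 0.0804, 0.1855]
orientation: [[-0.982, 0.189, 0.007], [0.189, 0.982, -0.0], [-0.007, 0.001, -1.0]]
contact_force: [1.0, -0.2, -0.9]
finger_gap: 1.002
```

```bash
python3 - <<'E'
from h import *
s=bot.get_state();print(s["eef_pos"],s["contact_force"],s["joints"])
for n in("scene","side"):
    im=bot.camera(n);cv2.imwrite(f"pics/{n}5.png",im[:,:,::-1])
    g=im.max(2)
    if n=="scene":
        m=(g[170:215,200:240]<45).astype(np.uint8);k,l,st,c=cv2.connectedComponentsWithStats(m);i=1+st[1:,4].argmax();print(st[i],c[i]+[200,170])
        kn=c[i]+[200,170]; print("knob",ray("scene",*kn,.098))
b=cv2.imread("pics/scene5.png")[125:285,180:340];a=cv2.imread("pics/side5.png")[130:270,150:290]
cv2.imwrite("pics/c5.png",np.hstack([cv2.resize(a,(400,400),interpolation=2),cv2.resize(b,(400,400),interpolation=2)]))
E
```

```text
[0.5229062  0.08035529 0.18545772] [ 1.04024324 -0.23431529 -0.86564769] [ 1.93334962e-01  4.69297000e-01  1.03998776e+02 -1.63090588e-03
  7.51117967e+01 -7.88964414e+01]
[14 14  9  9 62] [218.20967742 188.08064516]
knob [ 0.55496305 -0.09717913  0.098     ]
```

View pics/c5.png

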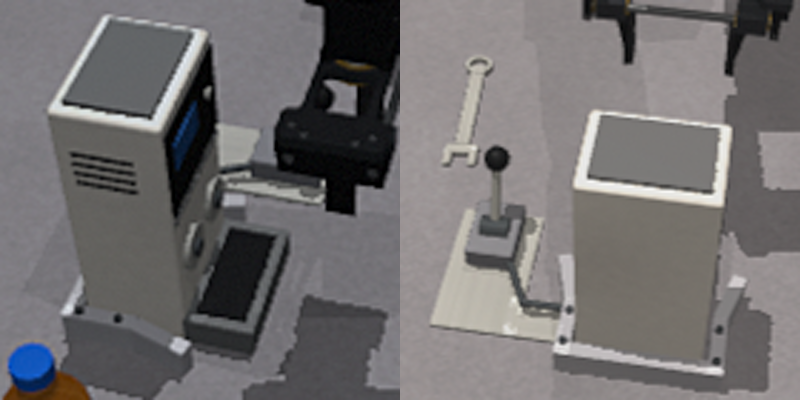

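Call:
carry_out(rot=[[0, 0, 0], [0, 0, 5], [0, 0, 15], [0, 0, 25], [0, 0, 35], [0, 0, 45], [0, 0, 55], [0, 0, 65], [0, 0, 75], [0, 0, 83], [0, 0, 90], [0, 0, 90]], linear=[[0.005, -0.02, 0], [0.01, -0.06, 0], [0.01, -0.1, 0], [0.005, -0.13, 0], [0, -0.15, 0], [-0.005, -0.16, 0], [-0.0085, -0.166, 0], [-0.0085, -0.166, 0], [-0.0085, -0.166, 0], [-0.0085, -0.166, 0], [-0.0085, -0.166, 0], [-0.0085, -0.166, 0]], jaw=[1, 0, 0, 0, 0, 0, 0, 0, 0, 0, 0, 0])

```text
clock: 10.1
eef_pos: [0.4958, -0.0847, 0.1795]
orientation: [[0.189, 0.982, -0.003], [0.982, -0.189, 0.001], [0.0, -0.004, -1.0]]
contact_force: [-0.3, -0.3, 0.4]
finger_gap: 0.007
```

```bash
python3 - <<'E'
from h import *
s=bot.get_state();print(s["eef_pos"],s["finger_gap"])
O=np.array([.694,.046]);ex=np.array([.981,-.193]);ey=np.array([.193,.981])
f=lambda p:np.round([ (p[:2]-O)@ex,(p[:2]-O)@ey],4)
print("tcp dock",f(s["eef_pos"]))
for x,y in [(174,188),(326,204),(332,124),(193,112)]: print(f(ray("scene",(x+.5)/2.5-.5+180,(y+.5)/2.5-.5+125,.25)))
for x,y in [(50,108),(160,131),(208,32),(104,14)]: print("D",f(ray("side",(x+.5)*.35-.5+150,(y+.5)*.35-.5+130,.25)))
E
```

```text
[ 0.49583673 -0.08470951  0.17949887] 0.006674253721584097
tcp dock [-0.1692 -0.1665]
[ 0.0477 -0.0589]
[0.0439 0.0597]
[-0.044   0.0574]
[-0.0382 -0.0583]
D [0.0426 0.0537]
D [-0.0443  0.0574]
D [-0.0434 -0.0585]
D [ 0.0444 -0.0605]
```

Pump measured home within about 2 mm and 1° in both views. Next, the lever: descend behind the knob, then push along tool +y.

Call:
carry_out(rot=[[0, 0, 0], [0, 0, 0], [0, 0, 0], [0, 0, 0], [0, 0, 0], [0, 0, 0], [0, 0, 0], [0, 0, 0], [0, 0, 0], [0, 0, 0], [0, 0, 0], [0, 0, 0]], linear=[[0, 0, 0.03], [0, 0, 0.065], [0, 0, 0.083], [0, 0.01, 0.083], [0, 0.02, 0.083], [0, 0.03, 0.083], [0, 0.04, 0.083], [0, 0.05, 0.083], [0, 0.06, 0.083], [0, 0.07, 0.083], [0, 0.08, 0.083], [0, 0.08, 0.083]], jaw=[0, 0, 0, 0, 0, 0, 0, 0, 0, 0, 0, 0])

```text
clock: 11.6
eef_pos: [0.5771, -0.0996, 0.0991]
orientation: [[0.189, 0.982, 0.001], [0.982, -0.189, -0.0], [-0.0, 0.001, -1.0]]
contact_force: [-0.7, 0.5, -0.1]
finger_gap: 0.006
```

Call:
carry_out(rot=[[0, 0, 0], [0, 0, 0], [0, 0, 0], [0, 0, 0], [0, 0, 0]], linear=[[0, 0.005, 0], [0, 0.01, 0], [0, 0.015, 0], [0, 0.018, 0], [0, 0.018, 0]], jaw=[0, 0, 0, 0, 0])

```text
clock: 12.22
eef_pos: [0.5941, -0.1029, 0.0985]
orientation: [[0.189, 0.982, 0.0], [0.982, -0.189, -0.0], [0.0, 0.0, -1.0]]
contact_force: [0.3, -0.7, -1.0]
finger_gap: 0.001
```

Call:
carry_out(rot=[[0, 0, 0], [0, 0, 0], [0, 0, 0]], linear=[[0, 0.002, 0], [0, 0.004, 0], [0, 0.004, 0]], jaw=[0, 0, 0])

```text
clock: 12.6
eef_pos: [0.5979, -0.1036, 0.0986]
orientation: [[0.189, 0.982, 0.0], [0.982, -0.189, -0.0], [0.0, 0.0, -1.0]]
contact_force: [-0.1, 0.4, -0.1]
finger_gap: 0.005
```

```bash
python3 - <<'E'
from h import *
b=bot.camera("scene")[130:260,170:320]
cv2.imwrite("pics/c6.png",cv2.resize(b,None,fx=4,fy=4,interpolation=2)[:,:,::-1])
E
```

```text
(no output)
```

View pics/c6.png

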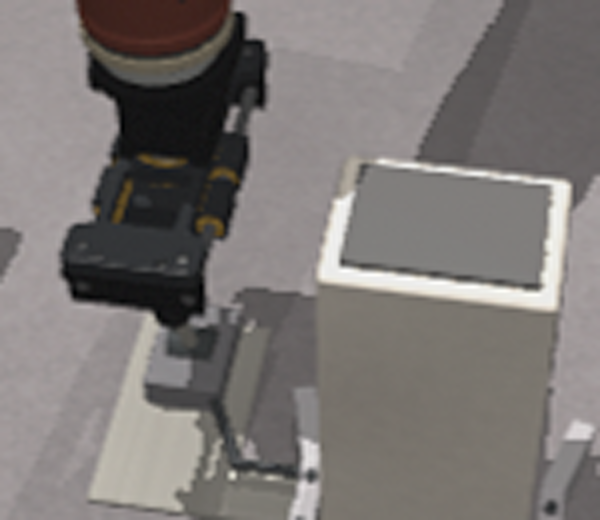

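The knob (crop (180,315)) is ahead of the finger and moving. No stop force yet, so I push on.

Call:
carry_out(rot=[[0, 0, 0], [0, 0, 0], [0, 0, 0], [0, 0, 0]], linear=[[0, 0.003, 0], [0, 0.006, 0], [0, 0.008, 0], [0, 0.008, 0]], jaw=[0, 0, 0, 0])

```text
clock: 13.15
eef_pos: [0.6058, -0.1052, 0.0986]
orientation: [[0.189, 0.982, 0.0], [0.982, -0.189, -0.0], [0.0, 0.0, -1.0]]
contact_force: [0.4, -0.4, 0.5]
finger_gap: 0.005
```

```bash
python3 - <<'E'
from h import *
s=bot.get_state();print(s["eef_pos"],s["contact_force"])
O=np.array([.694,.046]);ex=np.array([.981,-.193])
for z in(.09,.1): p=ray("scene",215,208.7,z);print((p[:2]-O)@ex)
print((s["eef_pos"][:2]-O)@ex)
E
```

```text
[ 0.60584679 -0.10517715  0.0985869 ] [ 0.37638229 -0.44170048  0.53326422]
-0.04841549245734002
-0.0403260073762148
-0.05730111215939615
```

Call:
carry_out(rot=[[0, 0, 0], [0, 0, 0], [0, 0, 0], [0, 0, 0]], linear=[[0, 0.002, 0], [0, 0.004, 0], [0, 0.006, 0], [0, 0.006, 0]], jaw=[0, 0, 0, 0])

```text
clock: 13.65
eef_pos: [0.6096, -0.1059, 0.0981]
orientation: [[0.189, 0.982, -0.005], [0.982, -0.189, 0.001], [0.0, -0.005, -1.0]]
contact_force: [-7.6, 0.8, 3.9]
finger_gap: 0.007
```

```bash
python3 - <<'E'
from h import *
b=bot.camera("scene")[160:240,180:260];a=bot.camera("side")[130:210,170:250]
cv2.imwrite("pics/c7.png",np.hstack([cv2.resize(x,(400,400),interpolation=2) for x in(b,a)])[:,:,::-1])
E
```

```text
(no output)
```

View pics/c7.png

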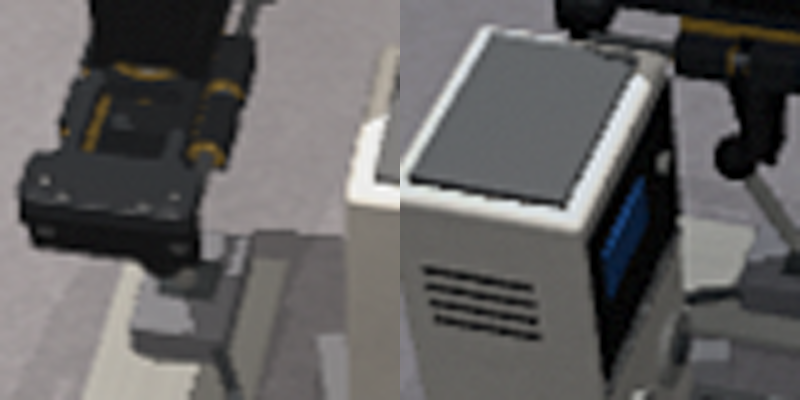

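The side view shows the knob (735,155) leaning away from the robot, and 7.6 N marks the stop. I press slightly more, then back off and rise.

Call:
carry_out(rot=[[0, 0, 0], [0, 0, 0], [0, 0, 0]], linear=[[0, 0.002, 0], [0, 0.003, 0], [0, 0.003, 0]], jaw=[0, 0, 0])

```text
clock: 14.12
eef_pos: [0.6102, -0.1059, 0.0978]
orientation: [[0.189, 0.982, -0.01], [0.982, -0.189, 0.002], [0.0, -0.01, -1.0]]
contact_force: [-15.7, 1.9, 10.6]
finger_gap: 0.006
```

Call:
carry_out(rot=[[0, 0, 0], [0, 0, 0], [0, 0, 0], [0, 0, 0], [0, 0, 0], [0, 0, 0], [0, 0, 0], [0, 0, 0], [0, 0, 0], [0, 0, 0]], linear=[[0, -0.005, 0], [0, -0.015, 0], [0, -0.03, 0], [0, -0.06, 0], [0, -0.1, 0], [0, -0.13, -0.02], [0, -0.14, -0.06], [0, -0.15, -0.1], [0, -0.15, -0.12], [0, -0.15, -0.12]], jaw=[0, 0, 0, 0, 0, 0, 0, 0, 0, 0])

```text
clock: 15.38
eef_pos: [0.4684, -0.0788, 0.2206]
orientation: [[0.189, 0.982, 0.005], [0.982, -0.189, -0.002], [-0.001, 0.005, -1.0]]
contact_force: [0.7, -0.6, 0.1]
finger_gap: 0.001
```

```bash
python3 - <<'E'
from h import *
b=bot.camera("scene");a=bot.camera("side")
cv2.imwrite("pics/c8.png",np.hstack([cv2.resize(b[130:290,80:400],(400,200)),cv2.resize(a[130:290,100:340],(400,267))[:200]])[:,:,::-1])
m=(b.max(2)[175:235,195:240]<40).astype(np.uint8);k,l,st,c=cv2.connectedComponentsWithStats(m)
O=np.array([.694,.046]);ex=np.array([.981,-.193]);ey=np.array([.193,.981])
for i in range(1,k):
    if st[i,4]>25:
        u=c[i]+[195,175];p=ray("scene",*u,.096)[:2]-O;print(st[i],u,p@ex,p@ey)
x=np.hstack([cv2.resize(b[130:290,170:410],(480,320),interpolation=2),cv2.resize(a[130:290,140:300],(320,320),interpolation=2)])
cv2.imwrite("pics/c8.png",x[:,:,::-1])
print(bot.get_state()["contact_force"])
E
```

```text
[13 30  9 11 66] [212.15151515 210.09090909] -0.03818217797316487 -0.16577874942978613
[-0.08735476 -0.64670701 -0.78429111]
```

View pics/c8.png

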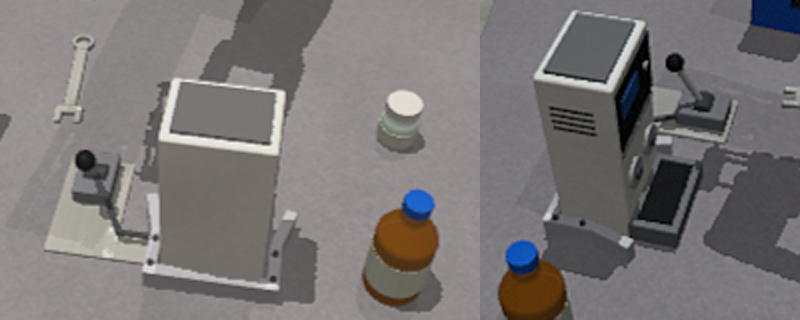

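The lever is fully over, with the knob at dock x about -0.038 against an expected -0.042. The pump is home and upright, and the arm is clear of everything.

```bash
python3 -c "
from cell import bot
print(bot.close_job())"
```

```text
the job is handed in; nothing more can be done
None
```

I pushed the white pump by its tray, with open fingers about 7 mm above the bench, until it stood home in the dock. Then I pushed the locking lever over to its stop and handed the job in at about 15.5 s.

**Pump:** At the end of the push the tool stopped moving while the force rose to about 30 N. Both cameras then put the pump within about 2 mm and 1–2° of home, upright. That difference is about what the measurement can resolve.

**Lever:** The tool stopped at about 16 N. After I backed off, the knob measured at dock x about -38 mm against the nominal -42 mm, which I put down to picking the knob's centre in the image.

**Other objects:** The bottle, jar and wrench looked undisturbed in the final picture, and the arm never went near the blue look-alike. The arm was clear of everything, with under 1 N measured at the wrist. No check failed.

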